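# Stamp the mounting card with the square-headed stamp

## Robot

A 6-joint arm with a two-finger parallel gripper is mounted at the origin on the work surface. World frame = base frame: x ahead of the robot, y to its left, z up, the work surface at z = 0. Lengths are in m, angles in rad, forces in N, time in s.
With the tool pointing down it reaches from about 0.375 to 0.75 m from the base axis. Payload 9 kg.
Tool frame: the origin (TCP) lies at the very end of the fingers, on their centre line; the grasp point (between the pads) lies 19 mm behind it; z points along the fingers, y is the line along which they close (so a half turn about z gives the same grasp; the last joint's range is limited). The gripper opens to 85 mm and grips with 20 to 120 N. Pads are 22 mm wide; open, the fingers measure 114 mm over their backs; the gripper's body (76 mm by 85 mm) begins 54 mm behind the grasp point. The pads swing forward as they close: fully open they stand 13 mm farther back than shut.
Start: joints at [-1.521, 0.104, 0.097, 1.564, 0, 1.353], TCP at [0.159, -0.579, 0.231] pointing down, gripper open.
Joint ranges: [-2.99, 2.99], [-0.84, 1.86], [-1.1, 1.16], [-1.84, 2.11], [-1.51, 1.56], [-3.14, 3.14]. Speed limits (rad/s): [2.22, 2.22, 2.57, 3.14, 3.14, 3.14].

## Interface

Orientations are given as a rotation vector (axis times angle).
In Python, from rig import r, vision gives the robot as it stands.
- The arm moves only by the tool send_rows, never from a script. Its argument "rows" is a list that holds one entry, the list of rows, each a list of 7 numbers: the shift along the tool's x, y, z in m, then the turn, a rotation vector about the tool's x, y, z in rad, then the finger opening in m, from 0 to 0.0854. In form: [[[x, y, z, ax, ay, az, grip], ...]]. A call has 1 to 10 rows; each row is the pose to reach, as a shift and turn from the pose commanded when the call began, along the tool's axes at that moment; what a row does not reach only later rows make up. A row lasts 1/8 s, in which the tool goes at most 62.5 mm and 10.7 degrees, less where a joint would pass 70% of its speed; a pose out of reach is approached as far as the arm can. A call with a gripper value outside its range is refused whole. The fingers move at their own pace and stop on an object; the grip force is fixed at half the most. Time passes only in rows, so rows that repeat a pose let the fingers close. It gives the time, the measured TCP pose, the force, the opening and the grip force at its end, in the units of the state.
- r.read_state(): the state, without advancing time (a new reading comes with each control period).
- vision.capture(name): name is "scene" or "side" or "wrist"; returns the picture (480x640x3 uint8, red, green, blue); there is no depth.
- vision.calibration(name): a dict with "fovy" (degrees; the focal length in pixels is half the picture's height over the tangent of half this angle, whatever the lens; pixels are square), "cx", "cy" (the principal point, pixels), "R" (3x3) and "t" (3): a world point X has camera coordinates R X + t. Camera axes: x right, y down, z forward; pixel columns grow to the right and rows downward; lengths in m; the calibration is good to about 2 mm. A picture is of the moment at which its call begins: read the wrist's pose just before it. calibration takes no time and is no camera call; for the wrist camera it gives the pose at the moment of the call.
- r.hand_in(): hands the job in; it is judged then, once.
The state is a dict: "t": time; "q": joint angles; "joint_velocities": joint speeds; "effort": joint torques, N m; "tcp_pos": TCP position; "tcp_rot": TCP orientation; "ft_force": force on the tool from outside, world axes, zero at the start; "torque": the same for the moment, N m; "finger_gap": opening from 0.0 (shut) to 1.0 (fully open); "gripper_force": force on a finger pad.
Only numpy, scipy, OpenCV 4.12 (cv2) and the standard library are available. Lean on these libraries where they do the work, as an engineer would, in place of code of your own. Each camera call takes 0.05 s, during which the arm holds its last target. There are 200 camera calls.

## Task

Three self-inking stamps stand in place on the white mounting card. With the fingertips gently press down the head of the square-headed stamp, nearly all the way, hold it down for about a second so that it prints, then let it spring back up and draw away. Do not lift, shift or tilt the stamp, and leave the other two stamps, and everything else on the table, alone.

Things in the scene. Friction and masses are not known exactly. Their poses are not given: they have to be found in the camera images.
- square_stamp: A self-inking hand stamp, loose, about 250 g: grey, black and white plastic frame 46 (x) x 58 (y) x 50 mm high, origin at the centre of its underside, z up. It stands upright on the white card, whose top is 8 mm above the table. Above the frame, on a short steel neck, sits a sprung black head 16 mm thick, its flat top 84 mm above the origin when up; THIS one has the square head, 44 x 44 mm.
- square_top (a point): Centre of the flat top of the square head; it goes down with the head (92 mm above the table when up). z up.
- square_head (a joint): How far the square head is pressed down (m): 0 up, 0.014 fully down against a hard stop; it prints from 0.008 on. A spring pushes it back: about 2 N to start moving, 5.5 N at 0.008, 8 N at 0.014.
- round_stamp: A self-inking hand stamp, loose, about 250 g: grey, black and white plastic frame 46 (x) x 58 (y) x 50 mm high, origin at the centre of its underside, z up. It stands upright on the white card, whose top is 8 mm above the table. Above the frame, on a short steel neck, sits a sprung black head 16 mm thick, its flat top 84 mm above the origin when up; this one has the round head, 46 mm across. Not to be used.
- bar_stamp: A self-inking hand stamp, loose, about 250 g: grey, black and white plastic frame 46 (x) x 58 (y) x 50 mm high, origin at the centre of its underside, z up. It stands upright on the white card, whose top is 8 mm above the table. Above the frame, on a short steel neck, sits a sprung black head 16 mm thick, its flat top 84 mm above the origin when up; this one has the long narrow head, 18 (x) x 70 (y) mm. Not to be used.
- round_head (a joint): How far the round head is pressed down (m), 0 up; same spring.
- bar_head (a joint): How far the bar head is pressed down (m), 0 up; same spring.
- board: Fixed flat grey drawing board, 300 (x) x 460 (y) x 6 mm, with a white card 270 x 430 x 2 mm on it; origin at the centre of its underside on the table. The stamps stand in a loose row along its y axis, 100 mm or more apart, in any order.
- eraser: Loose white eraser 22 x 55 x 13 mm on the card. Bystander.
- tape: Loose roll of paper tape, 64 mm across, 20 mm high, on the card. Bystander.
- lino_block: Loose printing block 45 x 75 x 9 mm on the card. Bystander.
- roller: Loose ink roller: black roll 36 mm thick, 90 mm wide, red handle, lying beside the board on its -y side. Bystander.
- ink_tube: Loose black ink tube 54 mm across standing on its white cap, 167 mm high, beside the board on its +y side; easily tipped. Bystander.
- jar: Loose glass jar 60 mm across, 85 mm high, beside the board on its +y side. Bystander.
There are look-alikes about, which are no part of the job. What is shaped like the square_stamp but red is not meant.

How it is judged:
On the way, in this order (a step that is already met when the one before it is completed fails the run):
1. the square head is pressed down at least 8 mm by the fingers and held there for 0.7 s (value of joint square_head above 0.008 m and contact force between the fingers and square_stamp above 1 N), for 0.7 s.
2. the square head has been let up again, the fingers off it (value of joint square_head below 0.002 m and contact force between the fingers and square_stamp below 0.1 N), for 0.2 s.
At the end, for the whole second after the job is handed in: The square head is up again (within 2 mm), its stamp upright (0.1 rad), at rest and within 8 mm of where it stood; the other two stamps up, upright and within 6 mm of their places; every other loose thing within 15 mm of its place, tube and jar upright (value of joint each of square_head, round_head, bar_head below 0.002 m and distance of square_stamp from where it was at the start of the episode below 0.008 m and angle between each of square_stamp, round_stamp, bar_stamp's own z axis and vertical below 0.1 rad and linear speed of square_stamp below 0.02 m/s and distance of each of round_stamp, bar_stamp from where it was at the start of the episode below 0.006 m and distance of each of eraser, tape, lino_block, roller, ink_tube, jar from where it was at the start of the episode below 0.015 m and angle between each of ink_tube, jar's own z axis and vertical below 0.15 rad); the robot touches nothing.
It fails at once if the square stamp is pressed harder than 30 N (contact force between the fingers and square_stamp above 30 N).
It fails at once if the square stamp is lifted, shifted or carried more than 8 mm (distance of square_stamp from where it was at the start of the episode above 0.008 m).
It fails at once if the square stamp is tilted more than 0.15 rad (angle between square_stamp's own z axis and vertical above 0.15 rad).
It fails at once if another stamp is touched (contact force between any of the fingers, the arm and round_stamp above 1 N or contact force between any of the fingers, the arm and bar_stamp above 1 N).
It fails at once if another loose thing is moved more than 15 mm or tipped (not (distance of each of eraser, tape, lino_block, roller, ink_tube, jar from where it was at the start of the episode below 0.015 m and angle between each of ink_tube, jar's own z axis and vertical below 0.15 rad)).
It also fails if it takes over 34 s, if anything falls off the work surface, if the arm or the gripper's body presses on something with over 40 N, if the wrist force passes 120 N, or if a joint passes its speed limit or range.

## Working session

There is one attempt and no reset: what is moved stays moved. The work goes in short steps, Python scripts to look and compute and a tool call to move; the robot and the scene stay as the last step left them, time stands still between calls to the robot, and variables do not carry over. Pictures are saved under pics/ and viewed, at most 10 in all, crops included, and the job is handed in when it is done.

Besides the shell and the picture viewer there is one more tool, called after "Call:" by a JSON object that holds its "fn" and its "kwargs", one argument or row to a line. send_rows: Moves the arm, as the interface text tells. Its arguments: {"type":"object","properties":{"rows":{"type":"array","items":{"type":"array","items":{"type":"array","items":{"type":"number"}}}}},"required":["rows"]}

```bash
mkdir -p pics; python3 - <<'E'
from rig import r, vision
import cv2
for n in("scene","side"):
    cv2.imwrite(f"pics/{n}0.png",vision.capture(n)[:,:,::-1])
    c=vision.calibration(n);print(n,c)
s=r.read_state();print(s["t"],s["tcp_pos"],s["tcp_rot"],s["ft_force"])
E
```

```text
scene {'fovy': 49.22832768851296, 'cx': 302.9672477860324, 'cy': 245.64521113444567, 'R': array([[ 0.42485087,  0.90525271, -0.00439002],
       [ 0.72019753, -0.34093141, -0.60421957],
       [-0.5484681 ,  0.25354153, -0.79680577]]), 't': array([-0.25546227, -0.31303875,  1.29519303])}
side {'fovy': 51.636233081865655, 'cx': 315.23544012755497, 'cy': 235.53684098743364, 'R': array([[-0.99877826, -0.0488214 , -0.00764595],
       [-0.02600453,  0.65082824, -0.75877953],
       [ 0.04202088, -0.75765366, -0.65130267]]), 't': array([0.53307163, 0.05313765, 0.96487024])}
0.1 [ 0.15873661 -0.57831831  0.23060039] [-3.11232952e+00 -4.19157290e-01 -1.53150794e-04] [-0.10419117 -0.23308229 -0.08172573]
```

View pics/scene0.png

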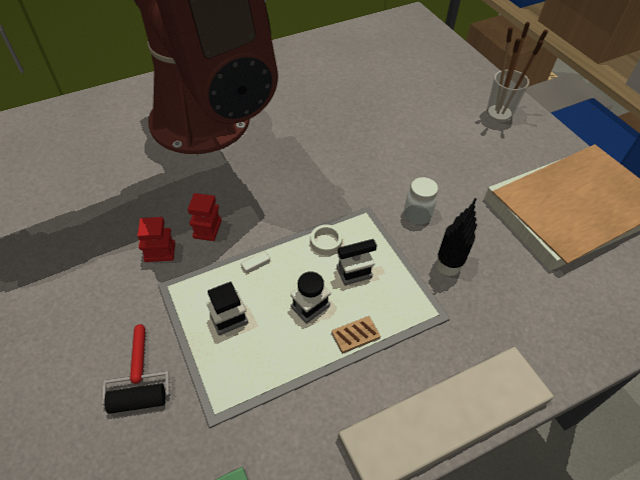

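View pics/side0.png

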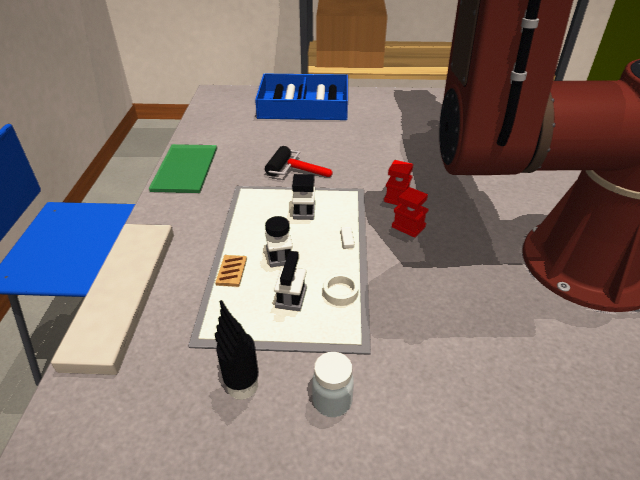

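Scene picture, possible mix-ups: the black square head at (224,297), the round one (311,284), the bar (357,248), and red look-alikes at (152,238) and (203,215). In the side picture the square head is at (303,183). I choose the black square one and check it in a close crop.

```bash
python3 - <<'E'
import cv2,numpy as np
a=cv2.imread("pics/scene0.png")[265:345,185:265];b=cv2.imread("pics/side0.png")[160:240,263:343]
cv2.imwrite("pics/crop.png",np.hstack([cv2.resize(i,(400,400),interpolation=cv2.INTER_CUBIC) for i in(a,b)]))
E
```

```text
(no output)
```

View pics/crop.png

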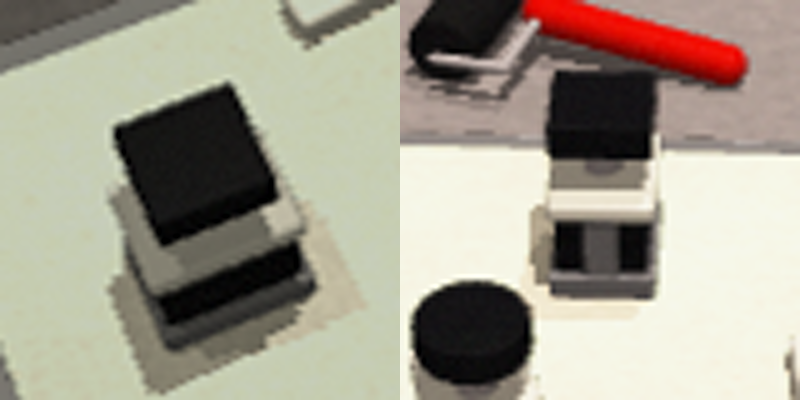

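The crop confirms the black square-headed stamp. The top's centre is at about (224,295.5) in scene and (303.6,180) in side.

```bash
cat >h.py <<'E'
from rig import r, vision
import numpy as np
from scipy.spatial.transform import Rotation as Ro
def ray(n,u,v,z,c=None):
    c=c or vision.calibration(n); f=240/np.tan(np.radians(c["fovy"]/2))
    d=c["R"].T@[(u-c["cx"])/f,(v-c["cy"])/f,1]; o=-c["R"].T@c["t"]
    return o+d*(z-o[2])/d[2]
def rel(p):
    s=r.read_state(); return Ro.from_rotvec(s["tcp_rot"]).inv().apply(np.array(p)-s["tcp_pos"])
E
python3 - <<'E'
from h import *
a=ray("scene",224,295.5,.092);b=ray("side",303.6,180,.092);print(a,b)
for u,v in((115,128),(230,85),(274,176),(162,221)): print(ray("scene",185+u/5,265+v/5,.092))
for u,v in((311,282),(357,245)):print(ray("scene",u,v,.092))
R=Ro.from_rotvec(r.read_state()["tcp_rot"]).as_matrix();print(R.round(3))
m=(a+b)/2;print(rel([m[0],m[1],.2]),r.read_state()["q"])
E
```

```text
[ 0.56658929 -0.1295151   0.092     ] [ 0.56338469 -0.12834446  0.092     ]
[ 0.5458977  -0.15063712  0.092     ]
[ 0.54622274 -0.10945926  0.092     ]
[ 0.58649715 -0.10883973  0.092     ]
[ 0.58686907 -0.14838602  0.092     ]
[0.60461249 0.01403119 0.092     ]
[0.56849991 0.12308816 0.092     ]
[[ 0.964  0.265 -0.   ]
 [ 0.265 -0.964  0.001]
 [ 0.    -0.001 -1.   ]]
[ 0.51065591 -0.32586665  0.03110104] [-1.52073748e+00  1.04622065e-01  9.65289723e-02  1.56387198e+00
 -3.06759248e-07  1.35311339e+00]
```

Call:
{"fn": "send_rows", "kwargs": {
  "rows": [
    [[0.03,-0.02,0,0,0,0,0],[0.08,-0.05,0,0,0,0,0],[0.13,-0.085,0,0,0,0,0],[0.18,-0.115,0,0,0,0,0],[0.23,-0.147,0,0,0,0,0],[0.28,-0.18,0,0,0,0,0],[0.33,-0.21,0,0,0,0,0],[0.38,-0.243,0,0,0,0,0],[0.43,-0.275,0.01,0,0,0,0],[0.47,-0.3,0.02,0,0,0,0]]
  ]
}}

```text
t: 1.35
tcp_pos: [0.5338, -0.1629, 0.2108]
tcp_rot: [3.113, 0.421, 0.0]
ft_force: [0.7, -0.9, 1.0]
finger_gap: 0.003
gripper_force: 0.0
```

```bash
python3 - <<'E'
from h import *
import cv2
s=r.read_state();c=vision.calibration("wrist")
cv2.imwrite("pics/w1.png",vision.capture("wrist")[:,:,::-1])
np.savez("w1.npz",fovy=c["fovy"],cx=c["cx"],cy=c["cy"],R=c["R"],t=c["t"])
print(s["t"],s["tcp_pos"],s["finger_gap"],s["ft_force"],rel([.565,-.129,.15]))
E
```

```text
1.35 [ 0.53381026 -0.16289819  0.21081002] 0.0025588663317617547 [ 0.7023468  -0.88993805  1.02375941] [ 0.03632006 -0.02104332  0.0591078 ]
```

View pics/w1.png

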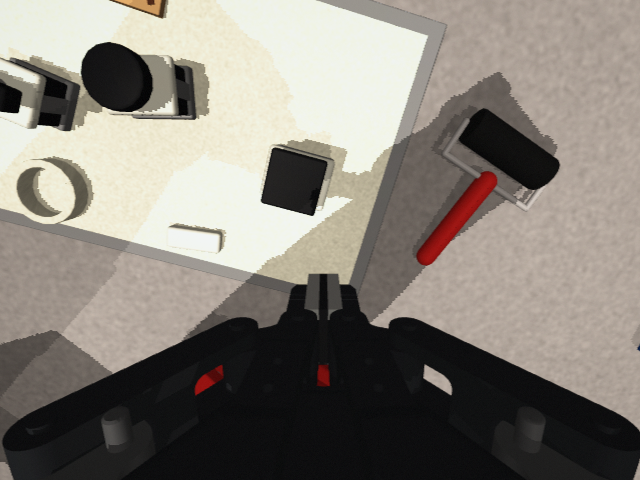

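The wrist picture shows the square head's top with corners near (273,147), (328,158), (314,215) and (262,204), so its centre is at about (294.5,181).

```bash
python3 - <<'E'
from h import *
c=dict(np.load("w1.npz"))
for p in((294.5,181),(273,147),(328,158),(314,215),(262,204)):print(ray("wrist",*p,.092,c))
p=ray("wrist",294.5,181,.092,c);m=(np.array(p)+[.565,-.129,.092])/2;print(m,rel([m[0],m[1],.102]))
E
```

```text
[ 0.56548892 -0.13135189  0.092     ]
[ 0.58583944 -0.10944924  0.092     ]
[ 0.58913424 -0.1516501   0.092     ]
[ 0.54363019 -0.1528884   0.092     ]
[ 0.54120957 -0.11108831  0.092     ]
[ 0.56524446 -0.13017594  0.092     ] [ 0.03621819 -0.01971288  0.10710428]
```

Call:
{"fn": "send_rows", "kwargs": {
  "rows": [
    [[0.018,-0.01,0,0,0,0,0],[0.036,-0.02,0.02,0,0,0,0],[0.036,-0.02,0.045,0,0,0,0],[0.036,-0.02,0.07,0,0,0,0],[0.036,-0.02,0.09,0,0,0,0],[0.036,-0.02,0.1,0,0,0,0],[0.036,-0.02,0.105,0,0,0,0],[0.036,-0.02,0.105,0,0,0,0],[0.036,-0.02,0.105,0,0,0,0]]
  ]
}}

```text
t: 2.52
tcp_pos: [0.5625, -0.1364, 0.1072]
tcp_rot: [3.113, 0.419, 0.002]
ft_force: [0.4, -0.3, -0.5]
finger_gap: 0.003
gripper_force: 0.0
```

```bash
python3 - <<'E'
from h import *
s=r.read_state();print(s["t"],s["tcp_pos"],s["ft_force"],rel([.565,-.130,.08]))
E
```

```text
2.525 [ 0.5625402  -0.13642594  0.10715844] [ 0.37770174 -0.30381209 -0.48507674] [ 0.00404609 -0.00557305  0.02715685]
```

Call:
{"fn": "send_rows", "kwargs": {
  "rows": [
    [[0.004,-0.0055,0,0,0,0,0],[0.004,-0.0055,0.004,0,0,0,0],[0.004,-0.0055,0.008,0,0,0,0],[0.004,-0.0055,0.011,0,0,0,0],[0.004,-0.0055,0.013,0,0,0,0],[0.004,-0.0055,0.015,0,0,0,0],[0.004,-0.0055,0.017,0,0,0,0],[0.004,-0.0055,0.018,0,0,0,0],[0.004,-0.0055,0.018,0,0,0,0]]
  ]
}}

```text
t: 3.65
tcp_pos: [0.5645, -0.1298, 0.0884]
tcp_rot: [3.113, 0.419, 0.0]
ft_force: [-2.5, -0.1, 3.8]
finger_gap: 0.001
gripper_force: 1.6
```

```bash
python3 - <<'E'
from h import *
s=r.read_state();print(s["t"],s["tcp_pos"],s["ft_force"],rel([.565,-.130,.08]))
E
```

```text
3.65 [ 0.56451985 -0.12984787  0.08844961] [-2.51769451 -0.0765598   3.84618941] [0.00042212 0.00027156 0.00844971]
```

Contact is at about 92 mm and the force matches the spring, so I press on to about 11 mm.

Call:
{"fn": "send_rows", "kwargs": {
  "rows": [
    [[0,0,0.001,0,0,0,0],[0,0,0.003,0,0,0,0],[0,0,0.005,0,0,0,0],[0,0,0.0065,0,0,0,0],[0,0,0.0075,0,0,0,0],[0,0,0.0075,0,0,0,0]]
  ]
}}

```text
t: 4.4
tcp_pos: [0.5645, -0.1299, 0.081]
tcp_rot: [3.113, 0.419, 0.0]
ft_force: [-2.2, 0.9, 6.9]
finger_gap: 0.001
gripper_force: 3.3
```

```bash
python3 - <<'E'
from h import *
import cv2
s=r.read_state();print(s["t"],s["tcp_pos"],s["ft_force"])
a=vision.capture("scene")[265:345,185:265,::-1];b=vision.capture("side")[160:240,263:343,::-1]
cv2.imwrite("pics/crop2.png",np.hstack([cv2.resize(i,(400,400),interpolation=cv2.INTER_CUBIC) for i in(a,b)]))
E
```

```text
4.4 [ 0.56454015 -0.129884    0.08096816] [-2.22625982  0.8729221   6.90489157]
```

View pics/crop2.png

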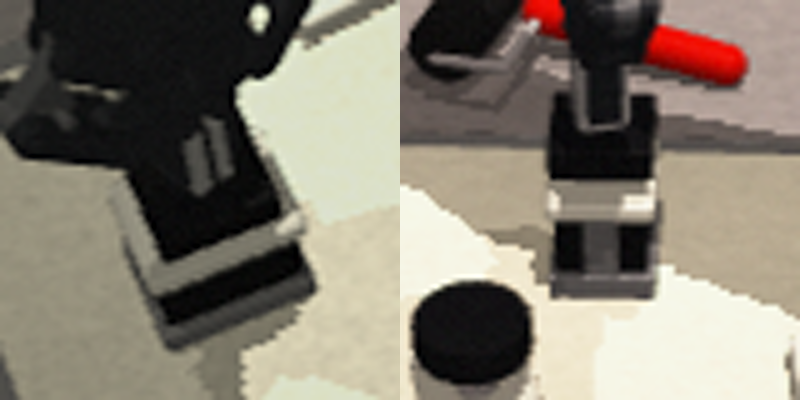

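The crops show the fingertips centred on the head. The head is down close to the frame, and the frame is upright in the same pixels as before. Force is 6.9 N, as the spring gives at about 11 mm. I hold for about a second, then rise.

Call:
{"fn": "send_rows", "kwargs": {
  "rows": [
    [[0,0,0,0,0,0,0],[0,0,0,0,0,0,0],[0,0,0,0,0,0,0],[0,0,0,0,0,0,0],[0,0,0,0,0,0,0],[0,0,0,0,0,0,0],[0,0,0,0,0,0,0],[0,0,0,0,0,0,0],[0,0,0,0,0,0,0]]
  ]
}}

```text
t: 5.62
tcp_pos: [0.5646, -0.1299, 0.081]
tcp_rot: [3.113, 0.419, 0.0]
ft_force: [-1.9, -0.1, 6.3]
finger_gap: 0.002
gripper_force: 3.2
```

Call:
{"fn": "send_rows", "kwargs": {
  "rows": [
    [[0,0,-0.002,0,0,0,0],[0,0,-0.005,0,0,0,0],[0,0,-0.008,0,0,0,0],[0,0,-0.011,0,0,0,0],[0,0,-0.015,0,0,0,0],[0,0,-0.022,0,0,0,0],[0,0,-0.035,0,0,0,0],[0,0,-0.055,0,0,0,0],[0,0,-0.08,0,0,0,0],[0,0,-0.1,0,0,0,0]]
  ]
}}

```text
t: 6.88
tcp_pos: [0.565, -0.13, 0.1833]
tcp_rot: [3.112, 0.419, 0.002]
ft_force: [-0.1, -0.5, 0.4]
finger_gap: -0.002
gripper_force: 0.0
```

Call:
{"fn": "send_rows", "kwargs": {
  "rows": [
    [[-0.02,0,-0.02,0,0,0,0],[-0.04,0,-0.03,0,0,0,0],[-0.04,0,-0.03,0,0,0,0],[-0.04,0,-0.03,0,0,0,0],[-0.04,0,-0.03,0,0,0,0]]
  ]
}}

```text
t: 7.5
tcp_pos: [0.5261, -0.1401, 0.2102]
tcp_rot: [-3.113, -0.42, 0.001]
ft_force: [-0.4, -0.0, -0.7]
finger_gap: 0.001
gripper_force: 0.0
```

```bash
python3 - <<'E'
from h import *
import cv2
s=r.read_state();print(s["t"],s["tcp_pos"],s["ft_force"])
a=vision.capture("scene")[265:345,185:265,::-1];b=vision.capture("side")[160:240,263:343,::-1]
cv2.imwrite("pics/crop3.png",np.hstack([cv2.resize(i,(400,400),interpolation=cv2.INTER_CUBIC) for i in(a,b)]))
E
```

```text
7.5 [ 0.52610981 -0.14008075  0.21019634] [-0.3702347  -0.00255382 -0.68341559]
```

View pics/crop3.png

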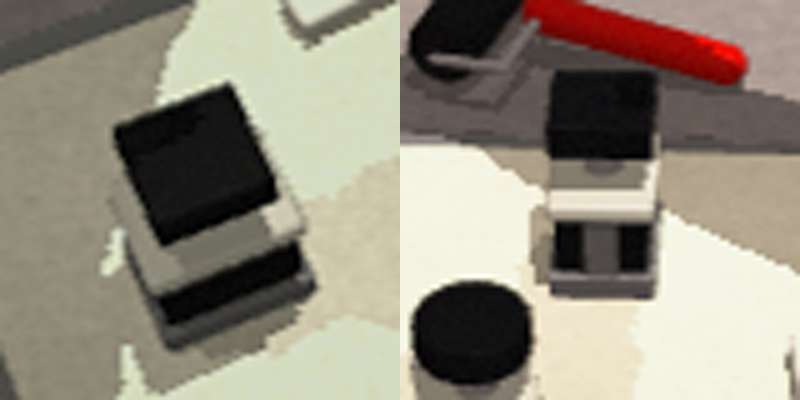

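The head is up again and the stamp is in the same pixels as at the start, e.g. the top corner at (115,128), so I hand in.

```bash
python3 -c "
from rig import r
print(r.hand_in())"
```

```text
the job is handed in; nothing more can be done
None
```

The square stamp was pressed to about 11 mm at about 7 N and held for over a second. It sprang back up and has not moved in the pictures, and the job is handed in; no verdict came back.

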